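# Load, shut and pin the biscuit press

## Task

Load the open wooden biscuit press: set the white pattern block into the recess of its lower half and push it down flush, swing the upper half shut over it, then take the steel pin from its stand and push it through the hole of the upper half into the lower half until its collar sits on the wood. A spring pad inside pushes the halves apart, so finish while still pressing: keep hold of the pin or keep pushing on it or on the upper half so that the press stays fully shut, and do not let go. Leave the other kitchen things where they stand.

Things in the scene. Friction and masses are not known exactly. Their poses are not given: they have to be found in the camera images.
- press: Lower half of the hinged press, light beech, fixed to the counter; 161 (x, from -85 to +76) x 110 (y) x 36 mm high. Origin under it on the counter, z up; +x points from the pin-hole end to the hinge end, roughly away from the robot. Recess 45 x 61 mm (x, y), 24.5 mm deep, centred at x = +5 mm, y = 0. Pin hole 12.5 mm diameter, right through, at x = -65 mm, y = 0.
- press_recess (a point): centre of the recess's mouth, on the lower half's top face (36 mm above the counter); axes as press
- press_hole (a point): centre of the lower pin hole's mouth, on the lower half's top face (36 mm above the counter)
- press_hinge (a point): middle of the hinge axis (parallel to the press's y), 36 mm above the counter, at the press's x = +76 mm
- lid_edge (a point): Upper half: board 161 mm long from the hinge, 110 wide, 16 thick; shut, its top is 52 mm above the counter. On its underside, over the recess, a sprung wooden pad of 30 x 46 mm stands 5.5 mm proud (pushes in, 2.4 N per mm). This point: middle of the board's free end edge, on the outer face (the top face when shut).
- lid_hole (a point): centre of the upper half's pin hole (13 mm diameter, straight through its 16 mm), on the outer face, 141 mm from the hinge; right above press_hole when shut
- lid (a joint): Hinge angle of the upper half, rad: 0 fully shut, 1.57 upright, at most 1.9 (leaning back). Starts 1.65 to 1.85. The 0.3 kg board has a stiff, damped hinge (0.1 N m friction): it stays up by itself and, pushed forward below about 1.1, sinks shut within 3 s. With the block in, the pad holds it ajar at 0.03 to 0.06 rad; about 5 N down at the pin hole shuts it fully.
- block: white ceramic pattern block, 40 (x) x 56 (y) x 24 mm high, 0.12 kg, small grey disc mark on top; lies flat on the counter at the start, to one side of the press. Origin at the centre of its underside, z up. Fits the recess with 40 along the press's x and 56 along its y, either way round; seated it is flush (top 0.5 mm below the wood).
- pin: turned steel pin, 80 mm long, 0.06 kg, upright in its stand at the start. Origin at the centre of its tip end, z along the pin from tip to grip: 10 mm thick shaft (5 mm long taper at the tip) from 0 to 44 mm, 22 mm wide collar from 44 to 49 mm, 16 mm thick round grip from 49 to 80 mm. Pushed home, the collar sits on the upper half and the tip is 8 mm above the counter.
- pin_tip (a point): centre of the pin's tip end
- pin_grip (a point): on the pin's axis, 70 mm from the tip
- pin_stand: fixed wooden block 56 x 56 x 40 mm with a 12 mm blind hole (34 mm deep) in the middle of its top, to the other side of the press from the block; the pin stands in it with its tip 6 mm above the counter. Origin under its centre.
- ramekin: bystander, loose: white ramekin bowl, 90 mm across, 50 mm high
- tumbler: bystander, loose: clear glass tumbler, 68 mm across, 110 mm high
- spice_jar: bystander, loose: amber glass jar with steel cap, 60 mm across, 90 mm high
- spoon: bystander, loose: wooden spoon lying flat
- salt_crock: bystander, loose: white lidded crock, 90 mm across, 100 mm high
- steel_bowl: bystander, loose: steel bowl, 140 mm across, 60 mm high
- pestle: bystander, loose: marble pestle standing on end, 40 mm across, 118 mm high
Mind the look-alikes: they are no part of the job. What is shaped like the block but purple or yellow is not meant.

How it is judged:
On the way, in this order (a step that is already met when the one before it is completed fails the run):
1. the block sits flush in the recess while the press is open (horizontal distance between block and press_recess below 0.005 m and z of block in the frame of press between 0.009 and 0.0135 m and angle between block's own z axis and vertical below 0.06 rad and angle between the x axis of block and the x axis of press, either way round below 0.12 rad and value of joint lid above 1 rad), for 0.2 s.
2. the upper half is swung shut over the block (horizontal distance between block and press_recess below 0.005 m and z of block in the frame of press between 0.009 and 0.0135 m and angle between block's own z axis and vertical below 0.06 rad and angle between the x axis of block and the x axis of press, either way round below 0.12 rad and value of joint lid below 0.1 rad), for 0.2 s.
3. the pin is through both halves, its collar down on the upper half (horizontal distance between pin_tip and press_hole below 0.005 m and height (world z) of pin_tip below 0.0115 m and angle between pin's own z axis and vertical below 0.12 rad), for 0.1 s.
At the end, for the whole second after the job is handed in: Robot still holding or pressing pin or upper half (1.5 N or more); upper half shut (under 0.018 rad); pin through both holes, tip within 5 mm of the lower hole axis and 3.5 mm of home, upright to 0.12 rad; block flat in the recess, within 5 mm of centre, 1.5 mm of flush (all of step 3 and horizontal distance between block and press_recess below 0.005 m and z of block in the frame of press between 0.009 and 0.0135 m and angle between block's own z axis and vertical below 0.06 rad and angle between the x axis of block and the x axis of press, either way round below 0.12 rad and value of joint lid below 0.018 rad and (contact force between any of the arm, the fingers and pin above 1.5 N or contact force between any of the arm, the fingers and press above 1.5 N)); the arm keeps its last pose, push and grip.
It fails at once if a bystander is pushed more than 40 mm away or lifted (distance of any of ramekin, tumbler, spice_jar, spoon, salt_crock, steel_bowl, pestle from where it was at the start of the episode above 0.04 m).
It also fails if it takes over 72 s, if anything falls off the work surface, if the arm or the gripper's body presses on something with over 40 N, if the wrist force passes 120 N, or if a joint passes its speed limit or range.

## Robot

A 7-joint arm with a two-finger parallel gripper is mounted at the origin on the work surface. World frame = base frame: x ahead of the robot, y to its left, z up, the work surface at z = 0. Lengths are in m, angles in rad, forces in N, time in s.
With the tool pointing down it reaches from about 0.4 to 0.875 m from the base axis. Payload 4.4 kg.
Tool frame: the origin (TCP) lies on the centre line of the jaws, within the pads' length; the fingertips stand 8 mm ahead of it and the grasp point (between the pads) lies 11 mm behind it (robot.tips_ahead is the distance from the TCP to the fingertips, in m); z points along the fingers, y is the direction in which the jaws open and shut (so a half turn about z gives the same grasp; the last joint's range is limited). The gripper opens to 85 mm and grips with 20 to 120 N. Pads are 22 mm wide; open, the fingers measure 114 mm over their backs; the gripper's body (76 mm by 85 mm) begins 54 mm behind the grasp point. The pads swing forward as they close: fully open they stand 13 mm farther back than shut.
Start: joints at [1.041, 0.628, 0.038, 1.517, -0.027, 0.996, -0.02], TCP at [0.291, -0.581, 0.239] pointing down, gripper open.
Joint ranges: [-3.06, 3.06], [-0.37, 2.12], [-1.25, 1.32], [0.18, 2.47], [-1.1, 4.24], [0.23, 1.98], [-2.94, 2.94]. Speed limits (rad/s): [2.57, 2.57, 3.14, 3.14, 3.14, 3.14, 3.14].

## Interface

Orientations are given as a unit quaternion [x, y, z, w].
In Python, from bench import robot gives the robot as it stands. The module is installed in compiled form; this text tells all that it offers.
- The arm moves only by the tool carry_out, never from a script. Its arguments are lists of equal length, an entry for each row: "travel": the shift along the world's x, y, z in cm, a list of three; "dr": the turn, a rotation vector about the world's x, y, z in degrees, a list of three. In form: {"travel": [[tx, ty, tz], ...], "dr": [[wx, wy, wz], ...]}. A call has 1 to 10 rows; each row is the pose to reach, as a shift and turn from the pose commanded when the call began; what a row does not reach only later rows make up. A row lasts 1/8 s, in which the tool goes at most 62.5 mm and 10.7 degrees, less where a joint would pass 70% of its speed; a pose out of reach is approached as far as the arm can. A call with a gripper value outside its range is refused whole. "hand" is the opening, from 0 (shut) to 1 (fully open), set as the call begins (left out, the last holds). The fingers move at their own pace and stop on an object; "squeeze" is the grip in N (left out, the last holds). Time passes only in rows, so rows that repeat a pose let the fingers close. It gives the time, the measured TCP pose, the force and the opening at its end, in the units of the state.
- robot.read_state(): the state, without advancing time (a new reading comes with each control period).
- robot.snapshot(name): name is "scene" or "top"; returns (picture, depth): 480x640x3 uint8, red, green, blue; 480x640 float32, m along the optical axis (not along the pixel's ray), 0 where there is no reading.
- robot.camera_info(name): a dict with "camera_matrix" (3x3 intrinsics, pixels), "T" (4x4, takes a point from camera to world coordinates). Camera axes: x right, y up, looking along -z (the intrinsics and any distortion apply to the point x, -y, -z); pixel columns grow to the right and rows downward; lengths in m; the calibration is good to about 2 mm. A picture is of the moment at which its call begins. camera_info takes no time and is no camera call.
- robot.job_done(): hands the job in, once; it reports no verdict.
The state is a dict: "t": time; "joints": joint angles; "qvel": joint speeds; "joint_efforts": joint torques, N m; "eef_pos": TCP position; "tool_rot": TCP orientation; "force": force on the tool from outside, world axes, zero at the start; "ft_torque": the same for the moment, N m; "finger_gap": finger opening in m.
Only numpy, scipy, OpenCV 4.12 (cv2) and the standard library are available. Lean on these libraries where they do the work, as an engineer would, in place of code of your own. Each camera call takes 0.05 s, during which the arm holds its last target.

## Working session

There is one attempt and no reset: what is moved stays moved. The work goes in short steps, Python scripts to look and compute and a tool call to move; the robot and the scene stay as the last step left them, time stands still between calls to the robot, and variables do not carry over. Pictures are saved under pics/ and viewed, and the job is handed in when it is done.

Besides the shell and the picture viewer there is one more tool, called after ">>>" as a command line: name --argument value ..., lists and objects as JSON in quotes. carry_out: Moves the arm, as the interface text tells. Its arguments: {"type":"object","properties":{"travel":{"type":"array"},"dr":{"type":"array"},"hand":{"type":"number"},"squeeze":{"type":"number"}},"required":["travel","dr"]}

```bash
mkdir -p pics; cat > h.py <<'E'
import numpy as np, cv2
from bench import robot
def snap(n,f):
    p,d=robot.snapshot(n); cv2.imwrite(f'pics/{f}.png',p[:,:,::-1]); np.savez(f'pics/{f}.npz',p=p,d=d); return p,d
def world(n,d,us=None):
    ci=robot.camera_info(n); K=np.array(ci['camera_matrix']);T=np.array(ci['T'])
    v,u=np.mgrid[0:480,0:640]
    x=(u-K[0,2])/K[0,0]*d; y=(v-K[1,2])/K[1,1]*d
    P=np.stack([x,-y,-d],-1)
    return P@T[:3,:3].T+T[:3,3]
E
python3 - <<'E'
from h import *
for n in ('scene','top'):
    snap(n,n+'0'); print(robot.camera_info(n))
print(robot.read_state())
E
```

```text
{'camera_matrix': array([[449.20541018,   0.        , 325.10248286],
       [  0.        , 449.20541018, 236.83635747],
       [  0.        ,   0.        ,   1.        ]]), 'T': array([[ 0.44891676, -0.59031036,  0.67082593,  1.20128512],
       [ 0.89357202,  0.29515761, -0.33824701, -0.28708244],
       [ 0.00167134,  0.75127603,  0.65998601,  0.70742323],
       [ 0.        ,  0.        ,  0.        ,  1.        ]])}
{'camera_matrix': array([[436.27204369,   0.        , 322.79880622],
       [  0.        , 436.27204369, 241.23030303],
       [  0.        ,   0.        ,   1.        ]]), 'T': array([[-0.02689649,  0.98846246, -0.14905885,  0.41195921],
       [-0.99959445, -0.02799005, -0.00524312,  0.02764593],
       [-0.00935479,  0.14885738,  0.98881443,  0.96596767],
       [ 0.        ,  0.        ,  0.        ,  1.        ]])}
{'t': 0.1, 'joints': array([ 1.04123614,  0.62924543,  0.03844902,  1.51825275, -0.02700553,
        0.99629124, -0.02002205]), 'qvel': array([ 1.11639328e-03, -1.82797407e-03,  9.22245086e-04, -2.63523601e-03,
        4.11180785e-06, -1.94776262e-03,  4.53723433e-04]), 'joint_efforts': array([ 3.23100736e-03, -5.64532614e+01,  1.23030704e+00, -1.93975049e+01,
        1.12335332e-02,  5.37697342e-03,  3.31080469e-05]), 'eef_pos': array([ 0.2905423 , -0.58085332,  0.2384913 ]), 'tool_rot': array([ 9.73238949e-01,  2.29793916e-01, -1.99663443e-04, -8.15299827e-04]), 'force': array([-0.80863571, -0.14475056, -1.06029298]), 'ft_torque': array([ 0.0290791 , -0.00519626,  0.01016101]), 'finger_gap': 0.08536682476100176}
```

View pics/scene0.png

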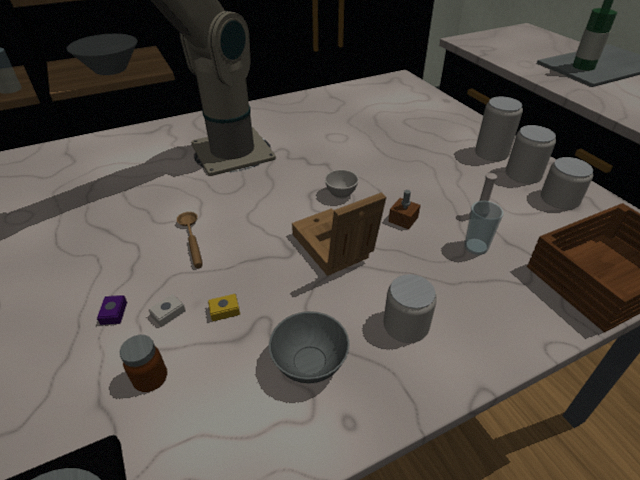

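View pics/top0.png

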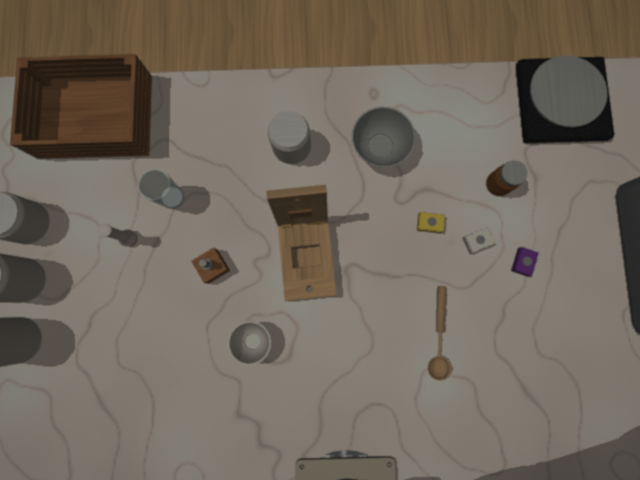

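Candidates for the block in the top view are white (480,240), yellow (432,222) and purple (525,262), so I choose white. Only one pin is visible, at (207,264) in its stand, and the pestle at (105,231) merely resembles it. Next I crop and measure.

```bash
python3 - <<'E'
from h import *
a=np.load('pics/top0.npz');p,d=a['p'],a['d'];W=world('top',d);np.save('pics/Wtop.npy',W)
b=np.load('pics/scene0.npz');Ws=world('scene',b['d'])
c1=cv2.resize(p[205:285,410:550],None,fx=5,fy=5)
cv2.imwrite('pics/c1.png',c1[:,:,::-1])
cv2.imwrite('pics/c2.png',cv2.resize(p[170:310,180:350],None,fx=4,fy=4)[:,:,::-1])
cv2.imwrite('pics/c3.png',cv2.resize(b['p'][170:290,280:440],None,fx=5,fy=5)[:,:,::-1])
def blob(W,P,cen,r,zlo,zhi,name):
    m=(np.hypot(W[...,0]-cen[0],W[...,1]-cen[1])<r)&(W[...,2]>zlo)&(W[...,2]<zhi)
    pts=W[m]; 
    if len(pts)<5: print(name,'few',len(pts));return
    rr=cv2.minAreaRect((pts[:,:2]*1000).astype(np.float32))
    print(name,len(pts),pts.mean(0).round(4),rr,np.percentile(pts[:,2],[5,50,95]).round(4))
cb=W[240,480];print('block px',cb, 'table',W[300,480],Ws[260,140])
blob(W,p,cb[:2],.045,.014,.04,'block top')
blob(Ws,p,cb[:2],.045,.014,.04,'block scene')
cs=W[264,207];print(cs)
blob(W,p,W[268,210][:2],.06,.03,.05,'stand top');blob(Ws,p,W[268,210][:2],.06,.03,.048,'stand scene')
blob(W,p,W[268,210][:2],.05,.055,.1,'pin');blob(Ws,p,W[268,210][:2],.05,.055,.1,'pin scene')
blob(W,p,W[262,306][:2],.17,.03,.045,'press');blob(Ws,p,W[262,306][:2],.17,.03,.045,'press s')
blob(W,p,W[262,306][:2],.17,.06,.3,'lid');blob(Ws,p,W[262,306][:2],.17,.06,.3,'lid s')
E
```

```text
block px [ 0.54709589 -0.30984507  0.02316515] table [ 0.41787636 -0.30681899  0.00187814] [ 0.36495042 -0.33286681 -0.00128341]
block top 479 [ 0.5472 -0.3072  0.0231] ((548.072265625, -309.279052734375), (39.905250549316406, 57.71357727050781), 20.104555130004883) [0.0192 0.0234 0.0263]
block scene 538 [ 0.5539 -0.3084  0.0226] ((550.782470703125, -308.08599853515625), (41.40673065185547, 56.14986038208008), 21.03386116027832) [0.0164 0.0233 0.0257]
[0.50567843 0.27135349 0.07534942]
stand top 613 [0.5065 0.2769 0.0397] ((507.4981994628906, 279.0738830566406), (56.819332122802734, 56.459259033203125), 30.716297149658203) [0.0363 0.0398 0.0426]
stand scene 367 [0.5161 0.2751 0.0389] ((509.97662353515625, 279.2056884765625), (57.249046325683594, 59.469078063964844), 29.80499839782715) [0.032  0.0397 0.0421]
pin 95 [0.5063 0.2762 0.0747] ((507.68890380859375, 276.82806396484375), (21.52735710144043, 17.37893295288086), 1.8943780660629272) [0.0556 0.0824 0.0873]
pin scene 94 [0.5129 0.2774 0.0726] ((511.8818359375, 278.1968994140625), (18.440608978271484, 16.098878860473633), 83.67855834960938) [0.0564 0.0725 0.087 ]
press 3312 [0.5109 0.0703 0.0359] ((483.78961181640625, 99.3619155883789), (217.40269470214844, 173.03631591796875), 4.368642330169678) [0.033  0.0358 0.0388]
press s 1272 [0.4978 0.0567 0.0362] ((486.4456787109375, 80.4532470703125), (159.8979034423828, 277.708251953125), 75.7802505493164) [0.0328 0.036  0.0411]
lid 1892 [0.6092 0.0778 0.15  ] ((611.8704223632812, 77.94207763671875), (36.42559814453125, 110.05722045898438), 4.960143566131592) [0.0708 0.1581 0.1956]
lid s 2497 [0.6221 0.0734 0.1392] ((622.0188598632812, 78.62203979492188), (114.40406799316406, 33.10652160644531), 87.03319549560547) [0.0698 0.1427 0.1949]
```

View pics/c1.png

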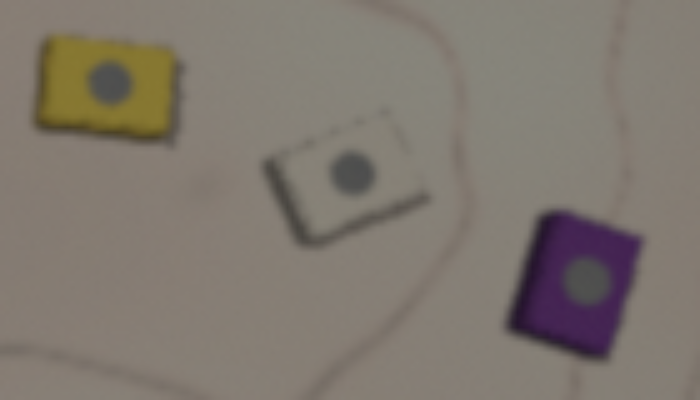

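View pics/c2.png

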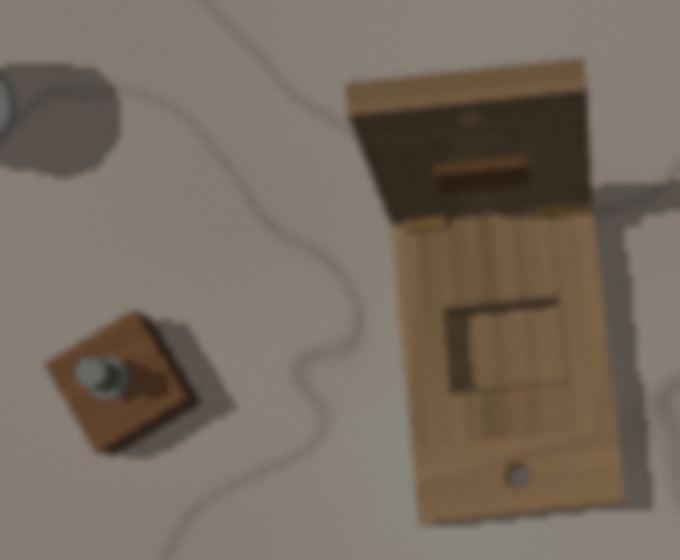

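View pics/c3.png

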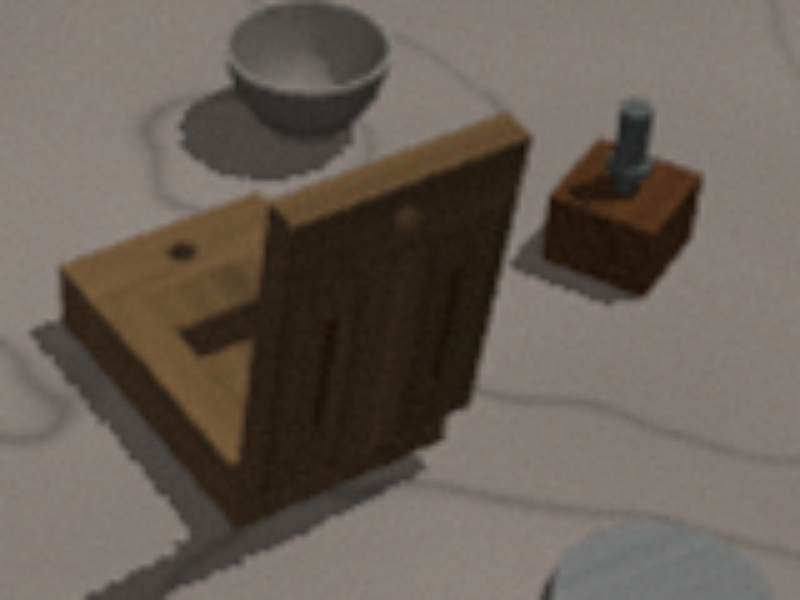

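```bash
cat >> h.py <<'E'
def ray(n,u,v,z):
    ci=robot.camera_info(n); K=np.array(ci['camera_matrix']);T=np.array(ci['T'])
    dv=T[:3,:3]@np.array([(u-K[0,2])/K[0,0],-(v-K[1,2])/K[1,1],-1]); o=T[:3,3]
    return (o+dv*(z-o[2])/dv[2])
E
python3 - <<'E'
from h import *
a=np.load('pics/top0.npz');p,d=a['p'],a['d'];W=world('top',d)
b=np.load('pics/scene0.npz');ps=b['p'];Ws=world('scene',b['d'])
def rect(W,cond,name):
    m=cond.astype(np.uint8);n,l,s,c=cv2.connectedComponentsWithStats(m)
    i=1+np.argmax(s[1:,4]);pts=W[l==i];r=cv2.minAreaRect((pts[:,:2]*1000).astype(np.float32))
    print(name,s[i],np.array(r[0]).round(1),np.array(r[1]).round(1),round(r[2],2));return l==i
for n,w in (('top',W),('scene',Ws)):
    print(n)
    reg=(w[...,0]>.39)&(w[...,0]<.64)&(w[...,1]>0.0)&(w[...,1]<.15)
    rect(w,reg&(w[...,2]>.031)&(w[...,2]<.042),'press')
    # plane z bias and tilt over table
    m=(w[...,0]>.3)&(w[...,0]<.7)&(w[...,1]>-.4)&(w[...,1]<.35)&(abs(w[...,2])<.006)
    A=np.c_[w[m][:,:2],np.ones(m.sum())];print('tableplane',np.linalg.lstsq(A,w[m][:,2],rcond=None)[0])
# block mark
def dark(img,u0,u1,v0,v1,f,th):
    g=img[v0:v1,u0:u1].astype(float).mean(2);wt=np.clip(th-g,0,None);v,u=np.mgrid[v0:v1,u0:u1];return (u*wt).sum()/wt.sum(),(v*wt).sum()/wt.sum()
g=p.astype(int).mean(2);print(g[234:246,474:488].astype(int))
g=ps.astype(int).mean(2);print(g[302:314,158:178].astype(int))
g=p.astype(int).mean(2);print(g[282:296,302:317].astype(int))
cv2.imwrite('pics/c4.png',cv2.resize(p[215:305,270:345],None,fx=8,fy=8,interpolation=cv2.INTER_CUBIC)[:,:,::-1][-600:])
cv2.imwrite('pics/c5.png',cv2.resize(ps[195:275,285:385],None,fx=7,fy=7,interpolation=cv2.INTER_CUBIC)[:,:,::-1])
E
```

```text
top
press [ 277  221   59   80 3258] [512.7  70.2] [162.5 110.4] 4.51
tableplane [ 0.00036625  0.0003006  -0.0003956 ]
scene
press [ 292  208   83   61 1165] [522.3  70.8] [181.2 110.3] 4.3
tableplane [ 0.00066071  0.00040649 -0.0002609 ]
[[127 127 127 127 124 120 120 121 125 127 127 127 127 128]
 [128 128 126 121 111 102 101 105 112 121 126 126 129 127]
 [128 126 119 106  91  84  81  85  91 105 120 126 128 127]
 [127 120 107  91  80  78  78  78  79  89 109 122 127 127]
 [126 115  96  81  79  79  78  77  77  80  97 117 126 127]
 [127 117  95  80  79  79  78  78  79  78  89 114 125 127]
 [127 119  98  82  78  79  79  79  79  78  89 114 125 128]
 [127 123 105  87  80  79  78  78  78  82  97 118 126 128]
 [127 126 116  99  87  82  80  79  81  92 110 122 126 128]
 [127 127 124 115 102  96  92  93  98 109 121 126 128 127]
 [128 128 128 125 121 116 113 113 119 124 126 127 127 125]
 [127 127 128 127 127 127 126 125 128 127 127 126 123 120]]
[[126 130 125 126 128 119 105  94  88  85  90 106 121 128 126 125 126 125
  122 125]
 [124 126 127 124 107  81  73  66  61  63  66  74 100 128 128 123 1
[... 841 characters left out ...]
 58  60  59  61
   61  59]]
[[95 94 97 96 97 95 96 94 93 93 92 92 91 90 89]
 [96 95 95 94 95 93 93 91 89 88 89 90 90 90 91]
 [94 94 94 92 91 89 88 87 87 90 91 93 92 92 94]
 [94 94 92 92 87 81 75 75 81 87 92 95 95 95 95]
 [91 92 91 90 80 67 63 66 74 83 90 93 95 94 95]
 [91 93 92 89 75 64 69 78 82 85 88 92 94 95 95]
 [92 92 92 86 72 71 80 85 86 85 86 91 94 94 94]
 [92 92 91 85 72 74 83 87 85 87 86 90 93 93 94]
 [91 92 92 88 77 73 80 85 84 85 87 91 93 94 93]
 [92 92 92 91 87 81 82 84 85 87 91 93 94 95 94]
 [92 92 93 93 92 89 88 88 89 91 93 94 94 94 95]
 [93 93 93 93 94 94 92 93 93 94 95 94 96 95 95]
 [94 94 93 94 94 94 94 93 94 96 95 96 95 95 95]
 [94 95 95 96 95 95 96 96 96 96 97 96 97 96 95]]
```

View pics/c4.png

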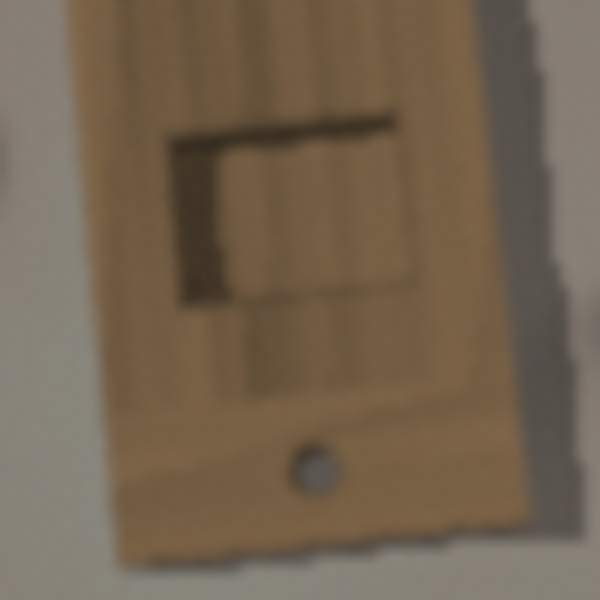

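View pics/c5.png

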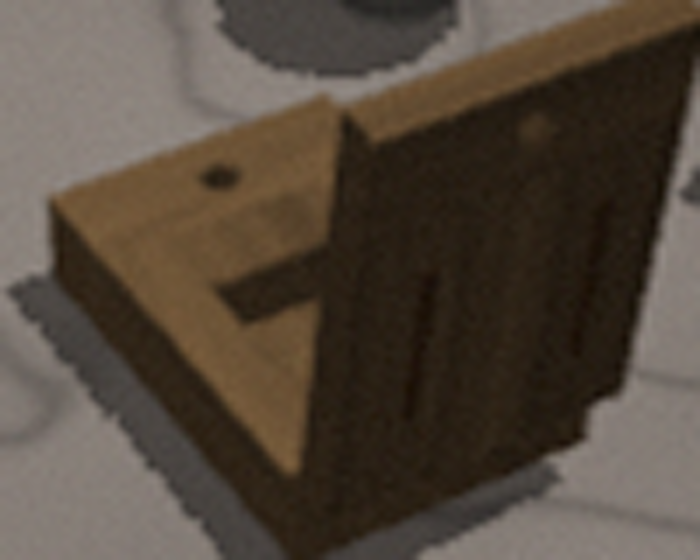

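```bash
python3 - <<'E'
from h import *
a=np.load('pics/top0.npz');p=a['p'];b=np.load('pics/scene0.npz');ps=b['p']
def cv(x,y,u0,v0,s): return u0+(x+.5)/s-.5, v0+(y+.5)/s-.5
T=lambda x,y,z=.036: ray('top',*cv(x,y,270,230,8),z)[:2]
S=lambda x,y,z=.036: ray('scene',*cv(x,y,285,195,7),z)[:2]
rec=[T(*q) for q in((172,138),(396,116),(416,283),(181,305))]
print('rec corners',np.round(rec,4),'ctr',np.mean(rec,0),'sizes',[np.linalg.norm(rec[i]-rec[(i+1)%4]).round(4) for i in range(4)])
h=T(315,469);print('hole top',h,'near corners',T(122,562),T(530,525), (T(122,562)+T(530,525))/2)
e=T(122,562)-T(530,525); print('yaw',np.degrees(np.arctan2(-e[0],e[1])))
v=np.mean(rec,0)-h;print('yaw hole->rec',np.degrees(np.arctan2(v[1],v[0])),np.linalg.norm(v))
print('scene: hole',S(220,177),'near right corner',S(50,203),'rec corner',S(215,285))
# block marks
def cen(img,n,u0,u1,v0,v1,lo,hi,z):
    g=img[v0:v1,u0:u1].astype(float).mean(2);w=np.clip((hi-g)/(hi-lo),0,1);w[w<.15]=0
    vv,uu=np.mgrid[v0:v1,u0:u1];q=((uu*w).sum()/w.sum(),(vv*w).sum()/w.sum());print(n,q,ray(n,*q,z)[:2])
cen(p,'top',474,488,234,245,78,127,.024)
cen(ps,'scene',158,172,301,311,63,126,.024)
# pin grip top : crops
cv2.imwrite('pics/c6.png',np.hstack([cv2.resize(p[245:285,190:235],None,fx=8,fy=8,interpolation=cv2.INTER_CUBIC),cv2.resize(ps[185:225,385:430],None,fx=8,fy=8,interpolation=cv2.INTER_CUBIC)])[:,:,::-1])
# lid angle: fit plane
W=world('top',a['d'])
for n,w in(('top',W),('scene',world('scene',b['d']))):
    m=(w[...,0]>.5)&(w[...,0]<.68)&(w[...,1]>0.0)&(w[...,1]<.15)&(w[...,2]>.06)&(w[...,2]<(.17 if n=='top' else .18))
    c=w[m]; C=c.mean(0);nrm=np.linalg.svd(c-C,full_matrices=False)[2][2];print(n,'lid n',nrm,C,'max z',w[(w[...,0]>.5)&(w[...,0]<.68)&(w[...,1]>0.03)&(w[...,1]<.12)][:,2].max())
E
```

```text
rec corners [[0.5419 0.1012]
 [0.5462 0.0408]
 [0.501  0.0366]
 [0.4968 0.0995]] ctr [0.52148581 0.06953103] sizes [np.float64(0.0606), np.float64(0.0454), np.float64(0.0631), np.float64(0.0451)]
hole top [0.45225074 0.06469048] near corners [0.42918497 0.116249  ] [0.43596347 0.00815837] [0.43257422 0.06220368]
yaw 3.5883920141564296
yaw hole->rec 3.999309963642662 0.06940406777993975
scene: hole [0.45480001 0.06509003] near right corner [0.44176763 0.00819547] rec corner [0.50407957 0.0394616 ]
top (np.float64(480.0967853439336), np.float64(239.2764143334486)) [ 0.54856139 -0.30988425]
scene (np.float64(165.38043850633775), np.float64(305.744861253854)) [ 0.54951734 -0.30888817]
top lid n [-0.98656078 -0.07881521  0.1431293 ] [0.60290303 0.0773949  0.12069431] max z 0.19835707289151283
scene lid n [-0.99041738 -0.04279617  0.13130844] [0.62094988 0.07264914 0.12312816] max z 0.19745265539428947
```

View pics/c6.png

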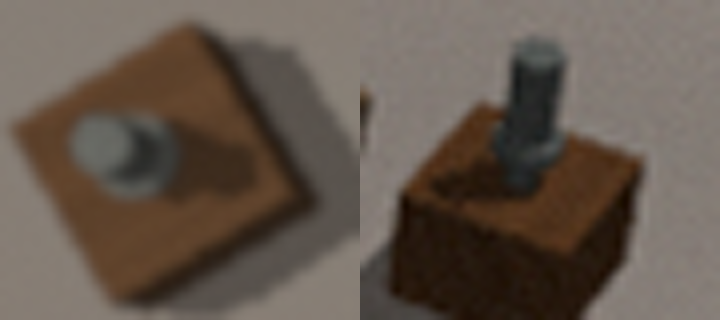

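```bash
python3 - <<'E'
from h import *
a=np.load('pics/top0.npz');W=world('top',a['d'])
for n,(u,v) in dict(jar=(513,173),bowl=(383,140),crock=(289,131),tumbler=(157,185),ramekin=(250,343),pestle=(106,231),spoonend=(440,290)).items(): print(n,W[v,u].round(3))
z=lambda n,x,y,X,Y,h: print(n, ray(n,X+(x+.5)/8-.5,Y+(y+.5)/8-.5,h)[:2])
z('top',101,144,190,245,.086); z('scene',538-360,52,385,185,.086)
z('top',138,160,190,245,.055)
b=np.load('pics/scene0.npz')
E
```

```text
jar [ 0.675 -0.365  0.091]
bowl [ 0.789 -0.112  0.004]
crock [0.777 0.097 0.099]
tumbler [0.687 0.393 0.04 ]
ramekin [0.339 0.196 0.004]
pestle [0.573 0.462 0.116]
spoonend [ 0.441 -0.216  0.021]
top [0.50776053 0.27826765]
scene [0.50932119 0.27864448]
top [0.5066446  0.27730144]
```

>>> carry_out --travel '[[2.6,2.7,0],[5.2,5.4,0],[7.8,8.2,0],[10.4,10.9,0],[13.0,13.6,-1],[15.5,16.3,-3],[18.1,19.0,-5],[20.7,21.8,-8],[23.3,24.5,-11],[25.85,27.15,-14]]' --dr '[[0,0,8.4],[0,0,16.8],[0,0,25.2],[0,0,33.6],[0,0,42],[0,0,50.4],[0,0,58.8],[0,0,67.2],[0,0,75.6],[0,0,84]]' --hand 1 --squeeze 40

```text
t: 1.35
eef_pos: [0.5498, -0.3089, 0.098]
tool_rot: [0.568, 0.823, -0.0, -0.0]
force: [1.0, -1.3, -0.4]
finger_gap: 0.0854
```

```bash
python3 - <<'E'
from h import *
p,d=snap('scene','s1');q,e=snap('top','t1')
cv2.imwrite('pics/c7.png',np.hstack([cv2.resize(p[230:350,100:240],None,fx=2.8,fy=2.8,interpolation=3),cv2.resize(q[180:300,410:550],None,fx=2.8,fy=2.8,interpolation=3)])[:,:,::-1])
print(robot.read_state()['eef_pos'])
E
```

```text
[ 0.55074485 -0.30324261  0.09568894]
```

View pics/c7.png

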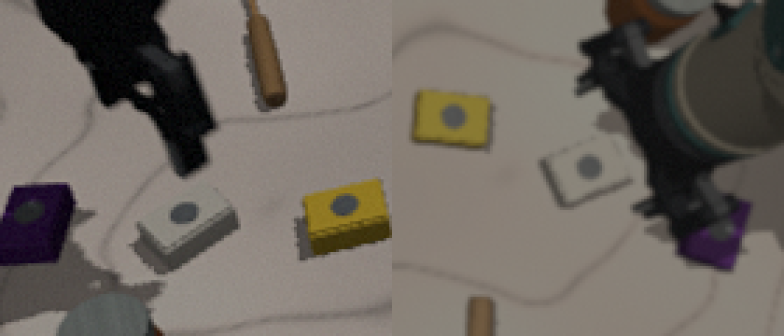

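>>> carry_out --travel '[[0,0,0],[0,0,-1],[0,0,-2.5],[0,0,-4],[0,0,-4],[0,0,-4]]' --dr '[[0,0,0],[0,0,0],[0,0,0],[0,0,0],[0,0,0],[0,0,0]]'

```text
t: 2.2
eef_pos: [0.5494, -0.3098, 0.0592]
tool_rot: [0.569, 0.822, 0.0, -0.0]
force: [1.0, 0.2, -0.4]
finger_gap: 0.0854
```

```bash
python3 - <<'E'
from h import *
s=robot.read_state();print(s['t'],s['eef_pos'],s['force'],s['tool_rot'])
p,d=snap('scene','s2');q,e=snap('top','t2')
cv2.imwrite('pics/c8.png',np.hstack([cv2.resize(p[230:350,100:240],None,fx=2.8,fy=2.8,interpolation=3),cv2.resize(q[180:300,410:550],None,fx=2.8,fy=2.8,interpolation=3)])[:,:,::-1])
print(robot.read_state()['eef_pos'])
E
```

```text
2.2 [ 0.54942506 -0.30983234  0.05924215] [ 0.97306947  0.23035408 -0.38918682] [ 5.69488351e-01  8.21999400e-01  7.48833382e-05 -7.32545260e-06]
[ 0.54974486 -0.30997872  0.05978884]
```

View pics/c8.png

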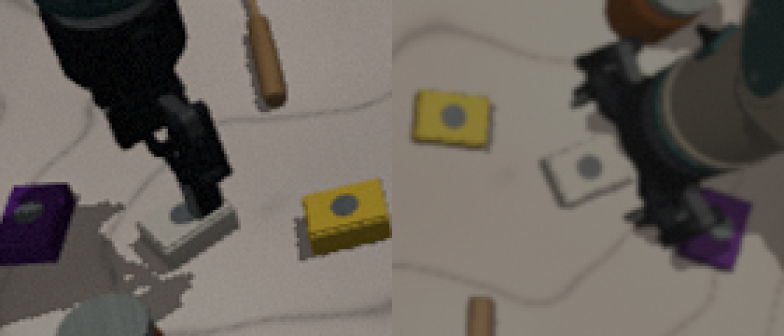

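```bash
python3 - <<'E'
from h import *
t=np.radians(20.6);R=np.array([[np.cos(t),np.sin(t)],[-np.sin(t),np.cos(t)]])
for n,f in(('scene','s2'),('top','t2')):
    w=world(n,np.load(f'pics/{f}.npz')['d']);
    for lo,hi in((.05,.07),(.07,.09),(.09,.11)):
        m=(np.hypot(w[...,0]-.549,w[...,1]+.31)<.075)&(w[...,2]>lo)&(w[...,2]<hi)
        l=(w[m][:,:2]-[.5495,-.31])@R.T*1000
        if len(l)>9: print(n,lo,len(l),'jaw',np.percentile(l[:,0],[1,99]).round(1),'lat',np.percentile(l[:,1],[1,99]).round(1))
E
```

```text
scene 0.05 24 jaw [-46.   51.4] lat [-9.5  8.6]
scene 0.07 154 jaw [-47.4  58.4] lat [-10.   11.7]
scene 0.09 76 jaw [-53.4  69.5] lat [-11.4   5.9]
top 0.07 53 jaw [-55.9  55.6] lat [-3.  12.6]
top 0.09 37 jaw [-63.1  59.6] lat [-0.5 13.8]
```

>>> carry_out --travel '[[0,0,-2],[0,0,-4.2],[0,0,-4.2]]' --dr '[[0,0,0],[0,0,0],[0,0,0]]'

```text
t: 2.68
eef_pos: [0.5472, -0.3088, 0.0143]
tool_rot: [0.569, 0.822, -0.0, -0.003]
force: [0.5, 0.7, 1.0]
finger_gap: 0.0854
```

>>> carry_out --travel '[[0,0,0],[0,0,0],[0,0,0],[0,0,0],[0,0,0],[0,0,0]]' --dr '[[0,0,0],[0,0,0],[0,0,0],[0,0,0],[0,0,0],[0,0,0]]' --hand 0 --squeeze 40

```text
t: 3.42
eef_pos: [0.5499, -0.3101, 0.0181]
tool_rot: [0.57, 0.822, 0.0, 0.001]
force: [-0.8, -0.1, 5.2]
finger_gap: 0.0389
```

```bash
python3 - <<'E'
from h import *
p,d=snap('scene','s3')
cv2.imwrite('pics/c9.png',cv2.resize(p[230:350,90:250],None,fx=5,fy=5,interpolation=3)[:,:,::-1])
s=robot.read_state();print(s['eef_pos'],s['force'],s['finger_gap'])
E
```

```text
[ 0.54996427 -0.3101147   0.01812562] [-0.04435801  0.67350949  6.60290712] 0.038515321656070585
```

View pics/c9.png

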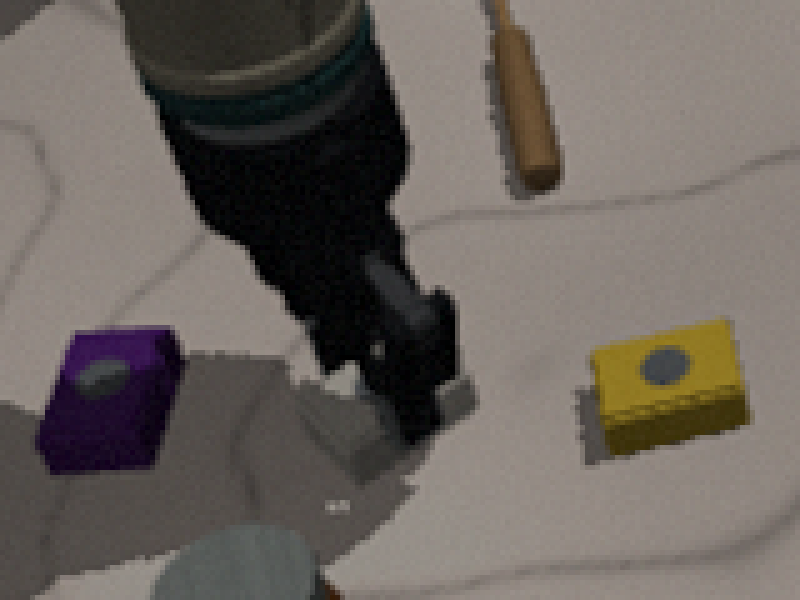

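>>> carry_out --travel '[[0,0,2],[0,0,5],[0,0,8],[0,0,10],[0,0,10],[0,0,10]]' --dr '[[0,0,0],[0,0,0],[0,0,0],[0,0,0],[0,0,0],[0,0,0]]'

```text
t: 4.22
eef_pos: [0.5484, -0.3096, 0.1164]
tool_rot: [0.57, 0.822, -0.0, -0.001]
force: [-0.2, 0.1, -1.7]
finger_gap: 0.0393
```

```bash
python3 - <<'E'
from h import *
p,d=snap('scene','s4');q,e=snap('top','t4')
cv2.imwrite('pics/c10.png',np.hstack([cv2.resize(p[180:330,90:230],None,fx=2.8,fy=2.8,interpolation=3),cv2.resize(q[170:320,430:570],None,fx=2.8,fy=2.8,interpolation=3)])[:,:,::-1])
s=robot.read_state();print(s['eef_pos'],s['force'],s['finger_gap'])
E
```

```text
[ 0.54838563 -0.30944876  0.11598789] [ 0.0558045   0.26069232 -1.56189114] 0.03899457573457585
```

View pics/c10.png

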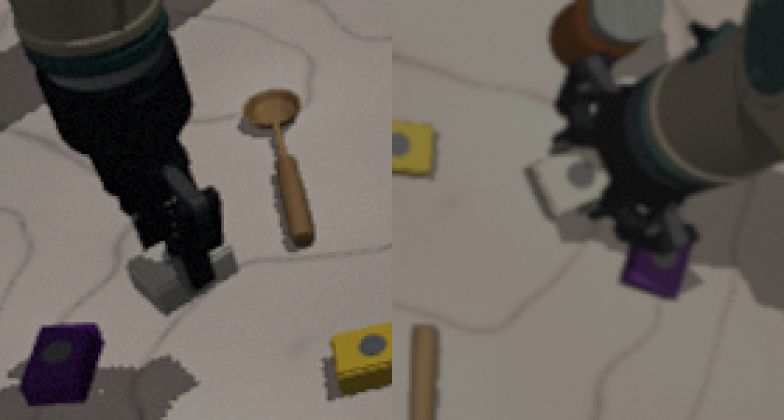

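```bash
python3 - <<'E'
from h import *
s=robot.read_state();c=s['eef_pos']
t=np.radians(20.4);R=np.array([[np.cos(t),np.sin(t)],[-np.sin(t),np.cos(t)]])
for n,f in(('scene','s4'),('top','t4')):
    a=np.load(f'pics/{f}.npz');w=world(n,a['d']);g=a['p'].astype(int)
    white=(g.min(2)>(50 if n=='scene' else 70))&(g.max(2)-g.min(2)<40)
    m=(np.hypot(w[...,0]-c[0],w[...,1]-c[1])<.05)&(w[...,2]>.07)&(w[...,2]<.15)&white
    l=(w[m][:,:2]-c[:2])@R.T*1000;z=(w[m][:,2]-c[2])*1000
    print(n,m.sum(),'jaw',np.percentile(l[:,0],[1,99]).round(1),'lat',np.percentile(l[:,1],[1,99]).round(1),'z',np.percentile(z,[1,50,90,99]).round(1))
    mb=(np.hypot(w[...,0]-c[0],w[...,1]-c[1])<.05)&(w[...,2]>.07)&(g.max(2)<35)
    z=(w[mb][:,2]-c[2])*1000; print('dark minz',np.percentile(z,[0,1,3,10]).round(1))
    hist=np.histogram((w[m][:,2]-c[2])*1000,bins=np.arange(-22,22,2));print(hist)
p=np.load('pics/s4.npz')['p'];cv2.imwrite('pics/c11.png',cv2.convertScaleAbs(cv2.resize(p[250:300,125:185],None,fx=12,fy=12,interpolation=3),alpha=2.2)[:,:,::-1])
E
```

```text
scene 375 jaw [-18.8  27.4] lat [-26.5  28.8] z [-16.9   4.3   7.   13.3]
dark minz [-6.3  8.3 19.1 68.9]
(array([  0,   1,   7,  18,  21,   7,  14,  13,  13,  14,   9,  22,  36,
       100,  89,   6,   0,   2,   0,   2,   0]), array([-22, -20, -18, -16, -14, -12, -10,  -8,  -6,  -4,  -2,   0,   2,
         4,   6,   8,  10,  12,  14,  16,  18,  20]))
top 473 jaw [-19.9  24.3] lat [-14.2  29.9] z [-15.1   5.3   7.4   8.9]
dark minz [ 7.9 39.5 45.3 51.7]
(array([  0,   0,   3,   6,   8,   8,   4,   1,   1,   1,   2,  22,  56,
       203, 140,  17,   0,   0,   0,   0,   0]), array([-22, -20, -18, -16, -14, -12, -10,  -8,  -6,  -4,  -2,   0,   2,
         4,   6,   8,  10,  12,  14,  16,  18,  20]))
```

View pics/c11.png

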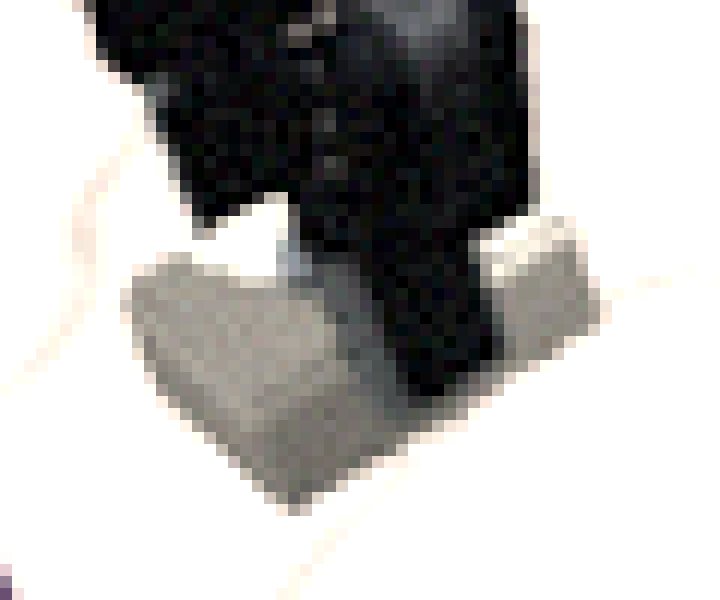

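>>> carry_out --travel '[[-1.5,2,0],[-3,6,0],[-4,11,0],[-4,16,0],[-4,21,0],[-4,26,0],[-4,30.5,0],[-3.5,34.5,0],[-3,37,-0.5],[-2.7,37.8,-1]]' --dr '[[0,0,-2],[0,0,-4],[0,0,-6],[0,0,-8],[0,0,-10],[0,0,-12],[0,0,-14],[0,0,-16],[0,0,-16.4],[0,0,-16.4]]'

```text
t: 5.58
eef_pos: [0.5221, 0.0703, 0.1065]
tool_rot: [0.68, 0.734, -0.0, -0.001]
force: [-0.4, -0.4, -1.4]
finger_gap: 0.0387
```

>>> carry_out --travel '[[0,0,-1],[0,0,-1.5],[0,0,-1.5],[0,0,-1.5]]' --dr '[[0,0,0],[0,0,0],[0,0,0],[0,0,0]]'

```text
t: 6.08
eef_pos: [0.5224, 0.0674, 0.0924]
tool_rot: [0.681, 0.732, -0.0, 0.0]
force: [0.8, 0.5, -0.5]
finger_gap: 0.039
```

```bash
python3 - <<'E'
from h import *
p,d=snap('scene','s5');q,e=snap('top','t5')
cv2.imwrite('pics/c12.png',cv2.convertScaleAbs(np.hstack([cv2.resize(p[170:290,270:410],None,fx=2.8,fy=2.8,interpolation=3),cv2.resize(q[190:310,250:390],None,fx=2.8,fy=2.8,interpolation=3)]),alpha=1.5)[:,:,::-1])
s=robot.read_state();print(s['eef_pos'],s['force'],s['finger_gap'],s['tool_rot'])
E
```

```text
[0.52254603 0.06776555 0.09258938] [-0.2322729  -0.15933683 -1.61826513] 0.039099053385804994 [6.81153739e-01 7.32140353e-01 2.20402296e-04 1.96512964e-04]
```

View pics/c12.png

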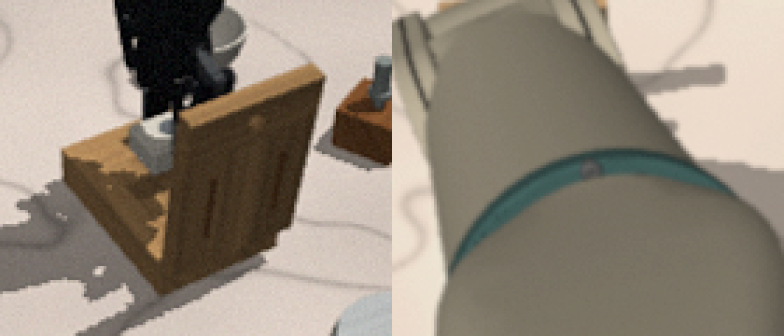

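```bash
python3 - <<'E'
from h import *
a=np.load('pics/s5.npz');p=a['p'];w=world('scene',a['d'])
cv2.imwrite('pics/c13.png',cv2.convertScaleAbs(cv2.resize(p[200:240,305:345],None,fx=15,fy=15,interpolation=3),alpha=2)[:,:,::-1])
c=robot.read_state()['eef_pos']
t=np.radians(4.2);R=np.array([[np.cos(t),np.sin(t)],[-np.sin(t),np.cos(t)]])
m=(np.hypot(w[...,0]-c[0],w[...,1]-c[1])<.05)&(w[...,2]>.065)&(w[...,2]<.11)&(p.min(2)>45)
l=(w[m][:,:2]-c[:2])@R.T*1000
print(m.sum(),np.percentile(l[:,0],[1,5,95,99]),np.percentile(l[:,1],[1,5,95]))
E
```

```text
253 [-19.0420968  -16.66573787  20.86109326  22.01926472] [-27.0345499  -26.64557912   1.69263428]
```

View pics/c13.png

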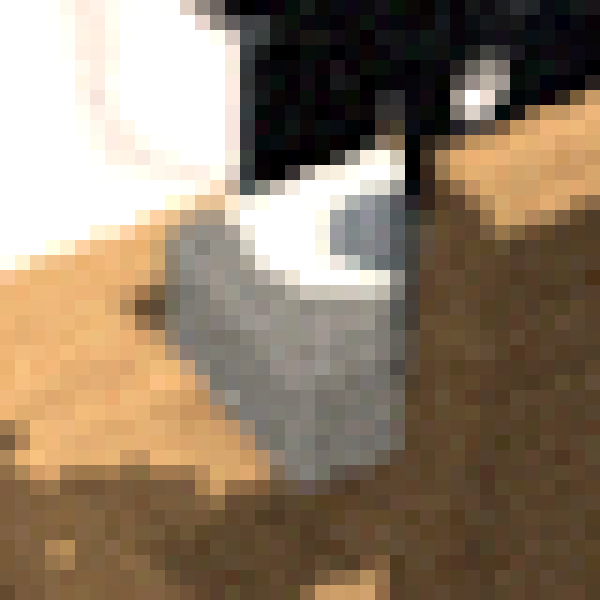

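>>> carry_out --travel '[[0.03,0.1,-1],[0.03,0.1,-2.2],[0.03,0.1,-3.2],[0.03,0.1,-3.6],[0.03,0.1,-4],[0.03,0.1,-4.2],[0.03,0.1,-4.2],[0.03,0.1,-4.2]]' --dr '[[0,0,0],[0,0,0],[0,0,0],[0,0,0],[0,0,0],[0,0,0],[0,0,0],[0,0,0]]'

```text
t: 7.18
eef_pos: [0.5228, 0.0691, 0.0505]
tool_rot: [0.681, 0.732, 0.0, 0.0]
force: [-1.1, 1.1, -0.6]
finger_gap: 0.0386
```

```bash
python3 - <<'E'
from h import *
p,d=snap('scene','s6')
cv2.imwrite('pics/c14.png',cv2.convertScaleAbs(cv2.resize(p[195:255,290:350],None,fx=10,fy=10,interpolation=3),alpha=2)[:,:,::-1])
s=robot.read_state();print(s['eef_pos'],s['force'],s['ft_torque'],s['finger_gap'])
E
```

```text
[0.52279842 0.06919352 0.05056147] [ 0.49369986 -0.18080034 -1.7315452 ] [-0.00433131  0.02621365 -0.01363865] 0.038830595007847774
```

View pics/c14.png

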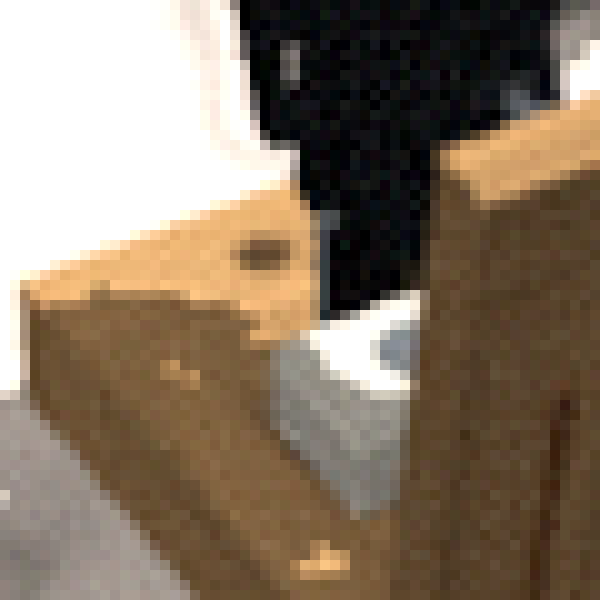

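>>> carry_out --travel '[[0,0,-0.2],[0,0,-0.4],[0,0,-0.4],[0,0,-0.4]]' --dr '[[0,0,0],[0,0,0],[0,0,0],[0,0,0]]'

```text
t: 7.72
eef_pos: [0.5226, 0.0692, 0.0463]
tool_rot: [0.681, 0.732, -0.0, -0.0]
force: [-0.4, 0.6, -1.9]
finger_gap: 0.0391
```

```bash
python3 - <<'E'
from h import *
p,d=snap('scene','s7')
cv2.imwrite('pics/c15.png',cv2.convertScaleAbs(cv2.resize(p[195:255,290:350],None,fx=10,fy=10,interpolation=3),alpha=2)[:,:,::-1])
s=robot.read_state();print(s['eef_pos'],s['force'],s['ft_torque'],s['finger_gap'])
E
```

```text
[0.52261299 0.06917173 0.0463193 ] [-0.28823531 -0.19846089 -0.90209173] [0.00712247 0.0017919  0.0383537 ] 0.038668548218123856
```

View pics/c15.png

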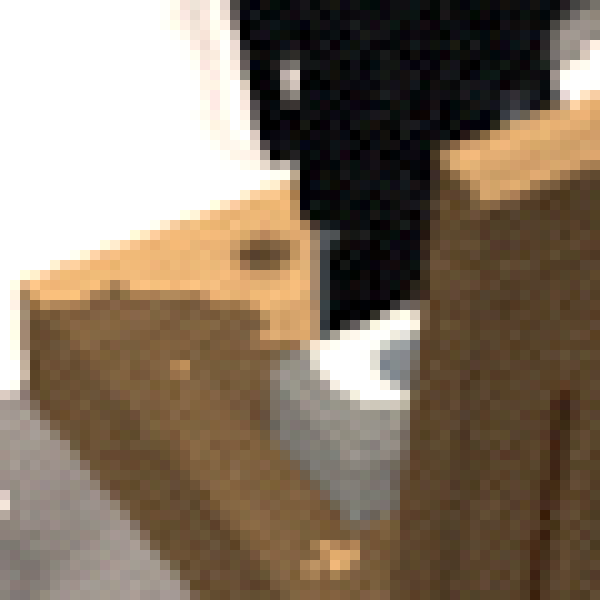

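>>> carry_out --travel '[[0,0,-0.1],[0,0,-0.2],[0,0,-0.3],[0,0,-0.3],[0,0,-0.3]]' --dr '[[0,0,0],[0,0,0],[0,0,0],[0,0,0],[0,0,0]]'

```text
t: 8.4
eef_pos: [0.5226, 0.0692, 0.0433]
tool_rot: [0.681, 0.732, 0.0, -0.0]
force: [0.1, 0.4, -2.2]
finger_gap: 0.0388
```

```bash
python3 - <<'E'
from h import *
p,d=snap('scene','s8')
s=robot.read_state();print(s['eef_pos'],s['force'],s['ft_torque'],s['finger_gap'])
a=np.load('pics/s8.npz');p=a['p'];w=world('scene',a['d']);c=s['eef_pos']
t=np.radians(4.2);R=np.array([[np.cos(t),np.sin(t)],[-np.sin(t),np.cos(t)]])
m=(np.hypot(w[...,0]-c[0],w[...,1]-c[1])<.05)&(p.min(2)>45)&((p.max(2).astype(int)-p.min(2))<25)
l=(w[m][:,:2]-c[:2])@R.T*1000
print(m.sum(),np.percentile(l[:,0],[1,5,95,99]),np.percentile(l[:,1],[1,5,95]),np.percentile(w[m][:,2],[1,5,50,90,97]))
E
```

```text
[0.52264199 0.06918104 0.04333456] [-0.40244466 -0.38119429 -0.98096888] [ 0.03175247  0.01081063 -0.00090972] 0.038902239314333675
3105 [-16.72377069 -11.25291467  38.14910807  42.93769   ] [-39.2381226 -33.2808679  34.7432022] [0.03750234 0.04926268 0.45166415 0.50828855 0.51898806]
```

>>> carry_out --travel '[[0,0,-0.1],[0,0,-0.2],[0,0,-0.3],[0,0,-0.4],[0,0,-0.4]]' --dr '[[0,0,0],[0,0,0],[0,0,0],[0,0,0],[0,0,0]]'

```text
t: 9.07
eef_pos: [0.5228, 0.0692, 0.0426]
tool_rot: [0.681, 0.732, 0.0, 0.001]
force: [-6.9, -0.5, 32.6]
finger_gap: 0.0392
```

>>> carry_out --travel '[[0,0,0.5],[0,0,0.5]]' --dr '[[0,0,0],[0,0,0]]'

```text
t: 9.32
eef_pos: [0.523, 0.0692, 0.0446]
tool_rot: [0.681, 0.732, 0.0, 0.0]
force: [0.8, 0.6, -1.1]
finger_gap: 0.039
```

>>> carry_out --travel '[[0,0,0],[0,0,0],[0,0,0.5],[0,0,2],[0,0,5],[0,0,8],[0,0,8]]' --dr '[[0,0,0],[0,0,0],[0,0,0],[0,0,0],[0,0,0],[0,0,0],[0,0,0]]' --hand 0.65

```text
t: 10.2
eef_pos: [0.5245, 0.0695, 0.1273]
tool_rot: [0.681, 0.732, 0.002, 0.002]
force: [-0.1, -0.6, -0.2]
finger_gap: 0.0558
```

```bash
python3 - <<'E'
from h import *
p,d=snap('scene','s9')
cv2.imwrite('pics/c16.png',cv2.convertScaleAbs(cv2.resize(p[165:265,270:400],None,fx=6,fy=6,interpolation=3),alpha=1.7)[:,:,::-1])
s=robot.read_state();print(s['eef_pos'],s['force'],s['finger_gap'])
E
```

```text
[0.52347508 0.06925587 0.12590544] [ 0.57956608 -0.55848728 -0.07884571] 0.05543111646974253
```

View pics/c16.png

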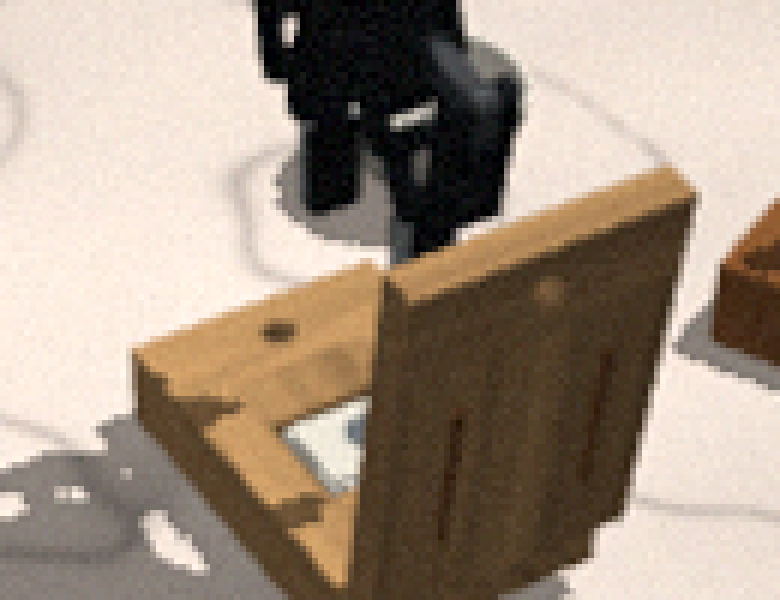

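>>> carry_out --travel '[[0,0,-1],[0,0,-3],[0,0,-5],[0,0,-6.5],[0,0,-7.2],[0,0,-7.7],[0,0,-8.0],[0,0,-8.2],[0,0,-8.2]]' --dr '[[0,0,0],[0,0,0],[0,0,0],[0,0,0],[0,0,0],[0,0,0],[0,0,0],[0,0,0],[0,0,0]]' --hand 0

```text
t: 11.38
eef_pos: [0.5229, 0.0692, 0.0436]
tool_rot: [0.681, 0.732, 0.0, 0.0]
force: [-2.8, 1.0, 9.2]
finger_gap: -0.0
```

>>> carry_out --travel '[[0,0,3],[0,0,8],[0,0,13.5],[0,0,19],[2,0.2,20],[7,0.5,20],[12,0.8,20],[15.5,0.8,20],[15.5,0.8,20],[15.5,0.8,20]]' --dr '[[0,0,0],[0,0,0],[0,0,0],[0,0,0],[0,0,0],[0,0,0],[0,0,0],[0,0,0],[0,0,0],[0,0,0]]'

```text
t: 12.62
eef_pos: [0.6765, 0.0772, 0.2422]
tool_rot: [0.681, 0.732, -0.0, -0.0]
force: [-0.2, 0.1, -0.4]
finger_gap: 0.0
```

```bash
python3 - <<'E'
from h import *
p,d=snap('scene','s10');q,e=snap('top','t10')
cv2.imwrite('pics/c17.png',cv2.convertScaleAbs(np.hstack([cv2.resize(p[140:290,270:410],None,fx=2.8,fy=2.8,interpolation=3),cv2.resize(q[170:320,250:390],None,fx=2.8,fy=2.8,interpolation=3)]),alpha=1.5)[:,:,::-1])
s=robot.read_state();print(s['t'],s['eef_pos'],s['force'],s['joints'])
E
```

```text
12.725 [0.67650998 0.07727262 0.24265934] [ 0.08602979 -0.06656891  0.19219538] [-0.04448756  0.67859198 -0.19965181  1.41128253  0.14255794  1.06645047
 -0.19679935]
```

View pics/c17.png

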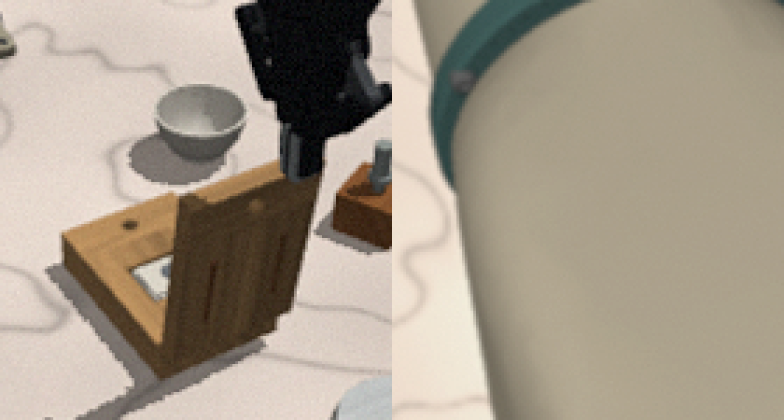

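>>> carry_out --travel '[[0,0,-3.5],[0,0,-7],[0,0,-7],[-1.5,0,-7],[-3,0,-7],[-4.5,0,-7],[-6,0,-7],[-7.5,0,-7],[-9,0,-7],[-10.5,0,-7]]' --dr '[[0,0,0],[0,0,0],[0,0,0],[0,0,0],[0,0,0],[0,0,0],[0,0,0],[0,0,0],[0,0,0],[0,0,0]]'

```text
t: 13.98
eef_pos: [0.5735, 0.0774, 0.1748]
tool_rot: [0.681, 0.732, 0.002, 0.001]
force: [0.4, -0.4, -0.4]
finger_gap: -0.0002
```

>>> carry_out --travel '[[-1.5,0,0],[-3,0,0],[-4.5,0,0],[-5.5,0,0]]' --dr '[[0,0,0],[0,0,0],[0,0,0],[0,0,0]]'

```text
t: 14.48
eef_pos: [0.5178, 0.0774, 0.1741]
tool_rot: [0.681, 0.732, 0.001, 0.001]
force: [0.1, -0.0, -0.4]
finger_gap: -0.0001
```

```bash
python3 - <<'E'
from h import *
p,d=snap('scene','s11')
cv2.imwrite('pics/c18.png',cv2.convertScaleAbs(cv2.resize(p[130:290,270:430],None,fx=4,fy=3.7,interpolation=3),alpha=1.5)[:,:,::-1])
s=robot.read_state();print(s['t'],s['eef_pos'],s['force'])
E
```

```text
14.525 [0.51632249 0.0773047  0.17376027] [-1.72163757  0.32300764 -0.20535196]
```

View pics/c18.png

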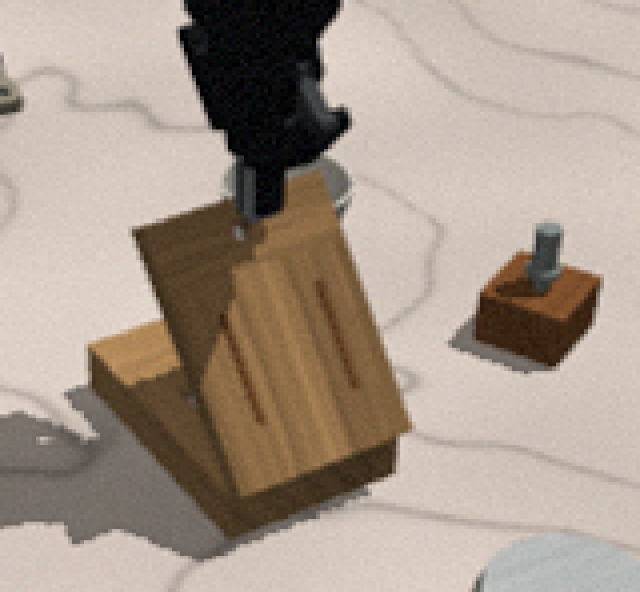

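>>> carry_out --travel '[[0,0,2],[0,1,3],[-0.2,5,3],[-0.4,9,2],[-0.6,13,0],[-0.8,17,-2],[-0.9,20.1,-4],[-0.95,20.1,-5],[-0.95,20.1,-5],[-0.95,20.1,-5]]' --dr '[[0,0,0],[0,0,0],[0,0,0],[0,0,0],[0,0,0],[0,0,0],[0,0,0],[0,0,0],[0,0,0],[0,0,0]]' --hand 0.8

```text
t: 15.78
eef_pos: [0.5089, 0.2771, 0.1229]
tool_rot: [0.682, 0.732, 0.0, 0.0]
force: [0.4, 0.1, -0.1]
finger_gap: 0.0681
```

```bash
python3 - <<'E'
from h import *
p,d=snap('scene','s12');q,e=snap('top','t12')
cv2.imwrite('pics/c19.png',cv2.convertScaleAbs(np.hstack([cv2.resize(p[130:280,290:440],None,fx=2.6,fy=2.6,interpolation=3),cv2.resize(q[190:340,180:330],None,fx=2.6,fy=2.6,interpolation=3)]),alpha=1.5)[:,:,::-1])
s=robot.read_state();print(s['t'],s['eef_pos'],s['force'])
E
```

```text
15.875 [0.50891047 0.27732472 0.12313027] [-0.494971    0.07990988  1.02606213]
```

View pics/c19.png

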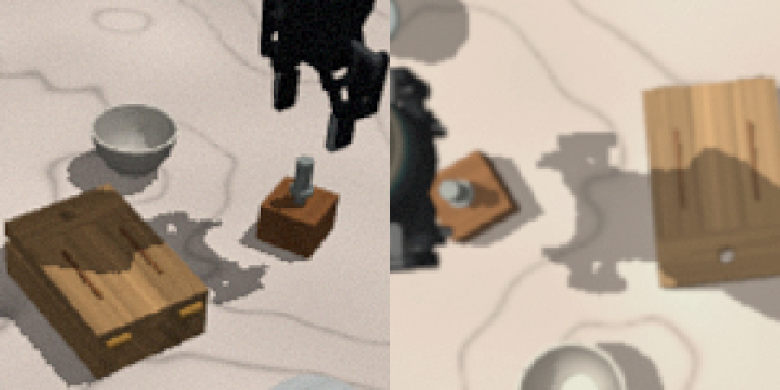

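>>> carry_out --travel '[[-0.1,0.1,-1.5],[-0.1,0.1,-3],[-0.1,0.1,-4.5],[-0.1,0.1,-5.4],[-0.1,0.1,-5.4],[-0.1,0.1,-5.4]]' --dr '[[0,0,0],[0,0,0],[0,0,0],[0,0,0],[0,0,0],[0,0,0]]'

```text
t: 16.62
eef_pos: [0.5074, 0.2794, 0.0685]
tool_rot: [0.681, 0.732, 0.0, 0.0]
force: [0.4, 0.0, 0.2]
finger_gap: 0.0684
```

```bash
python3 - <<'E'
from h import *
p,d=snap('scene','s13');q,e=snap('top','t13')
cv2.imwrite('pics/c20.png',cv2.convertScaleAbs(np.hstack([cv2.resize(p[170:240,370:440],None,fx=5.6,fy=5.6,interpolation=3),cv2.resize(q[220:290,270:340],None,fx=5.6,fy=5.6,interpolation=3)]),alpha=1.7)[:,:,::-1])
cv2.imwrite('pics/c21.png',cv2.convertScaleAbs(cv2.resize(p[190:250,285:365],None,fx=9,fy=9,interpolation=3),alpha=2.2)[:,:,::-1])
s=robot.read_state();print(s['t'],s['eef_pos'],s['force'])
E
```

```text
16.725 [0.50748547 0.27940977 0.06883195] [0.33696764 0.90569688 0.47685724]
```

View pics/c20.png

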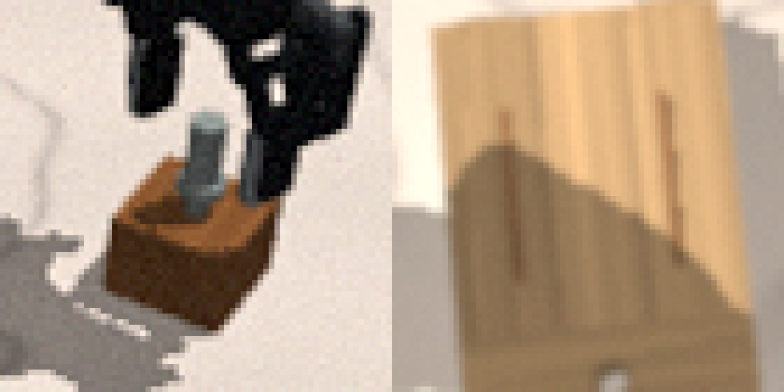

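View pics/c21.png

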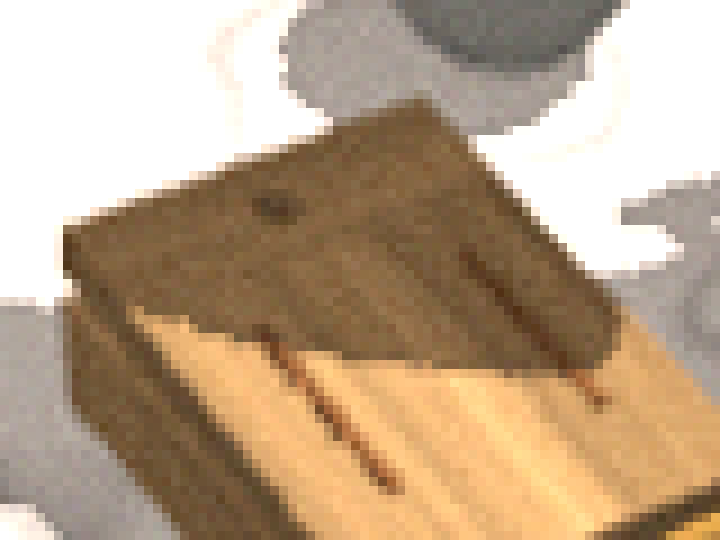

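>>> carry_out --travel '[[0,0,0],[0,0,0],[0,0,0],[0,0,0],[0,0,0],[0,0,0],[0,0,0]]' --dr '[[0,0,0],[0,0,0],[0,0,0],[0,0,0],[0,0,0],[0,0,0],[0,0,0]]' --hand 0 --squeeze 60

```text
t: 17.6
eef_pos: [0.5074, 0.2793, 0.0686]
tool_rot: [0.681, 0.732, 0.0, 0.0]
force: [0.3, -0.1, 4.5]
finger_gap: 0.0136
```

```bash
python3 - <<'E'
from h import *
p,d=snap('scene','s14');q,e=snap('top','t14')
cv2.imwrite('pics/c22.png',cv2.convertScaleAbs(np.hstack([cv2.resize(p[170:240,370:440],None,fx=5.6,fy=5.6,interpolation=3),cv2.resize(q[250:320,270:340],None,fx=5.6,fy=5.6,interpolation=3)]),alpha=1.7)[:,:,::-1])
s=robot.read_state();print(s['t'],s['eef_pos'],s['force'],s['ft_torque'],s['finger_gap'])
for n,w in(('scene',world('scene',d)),('top',world('top',e))):
    m=(w[...,0]>.42)&(w[...,0]<.61)&(w[...,1]>0)&(w[...,1]<.14)&(w[...,2]>.045)&(w[...,2]<.075)
    c=w[m];A=np.c_[c[:,:2]-[.593,.075],np.ones(len(c))];k=np.linalg.lstsq(A,c[:,2],rcond=None)[0];print(n,'lid plane',k,'angle',np.arctan(np.hypot(*k[:2])),m.sum())
    print(cv2.minAreaRect((c[:,:2]*1000).astype(np.float32)))
    u=0
g=q.astype(int).mean(2);print(g[282:296,300:318].astype(int))
E
```

```text
17.7 [0.50737548 0.27931402 0.06856149] [1.07126336 0.16775612 5.48305012] [-0.04029682 -0.05032953 -0.01285925] 0.01377617666939904
scene lid plane [-0.0518084   0.00842922  0.05178482] angle 0.05244151292087253 2587
((514.015869140625, 71.03115844726562), (164.86904907226562, 112.32942962646484), 4.318909168243408)
top lid plane [-0.04847443 -0.00450161  0.05203831] angle 0.04864459431223912 3967
((512.6410522460938, 70.1866683959961), (161.90560913085938, 110.45919036865234), 4.538969039916992)
[[ 70  72  70  70  71  71  71  71  70  70  71  70  70  69  69  68  68  67]
 [ 71  71  71  70  70  69  69  69  68  68  67  68  68  70  68  66  65  65]
 [ 70  71  69  70  69  69  67  63  59  59  60  61  65  64  66  64  65  66]
 [ 69  67  68  68  67  65  61  56  55  54  57  60  62  65  66  67  67  67]
 [ 66  66  65  65  66  62  59  56  60  70  74  70  65  67  69  70  69  69]
 [ 67  66  67  67  67  63  61  67  80  91  94  85  72  68  69  69  68  69]
 [ 69  68  67  69  67  63  64  80  95 100  98  87  72  66  66  67  67  67]
 [ 67  68  67  67  67  63  65  81  96  98  92  79  68  64  66  65  64  65]
 [ 65  65  65  65  64  64  62  72  85  87  78  69  64  64  64  66  65  66]
 [ 65  64  65  64  65  63  63  63  68  69  65  63  65  66  65  64  65  66]
 [ 65  64  64  65  64  64  65  64  64  65  64  64  65  65  64  65  65  65]
 [ 63  64  64  64  64  64  63  64  64  64  64  64  64  63  64  63  64  65]
 [ 64  63  63  64  63  63  63  63  64  64  65  65  65  66  64  66  66  66]
 [ 63  63  63  63  64  63  65  64  64  65  65  65  65  66  66  66  65  65]]
```

View pics/c22.png

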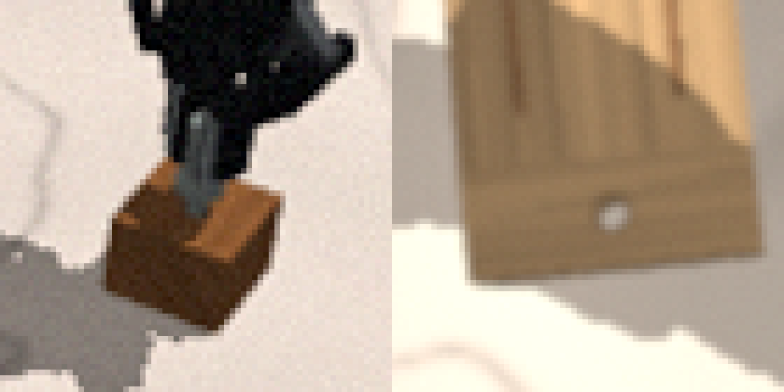

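>>> carry_out --travel '[[0,0,1],[0,0,3],[0,0,6],[0,0,9],[0,0,9]]' --dr '[[0,0,0],[0,0,0],[0,0,0],[0,0,0],[0,0,0]]'

```text
t: 18.32
eef_pos: [0.508, 0.2799, 0.1605]
tool_rot: [0.681, 0.732, 0.002, 0.0]
force: [-0.7, 0.0, -0.7]
finger_gap: 0.014
```

>>> carry_out --travel '[[-0.5,-2,0],[-1.5,-6,0],[-2.5,-10,0],[-3.5,-14,0],[-4.5,-18,0],[-5.3,-20.5,0],[-5.5,-21.3,0],[-5.5,-21.3,-1],[-5.5,-21.3,-1],[-5.5,-21.3,-1]]' --dr '[[0,0,0],[0,0,0],[0,0,0],[0,0,0],[0,0,0],[0,0,0],[0,0,0],[0,0,0],[0,0,0],[0,0,0]]'

```text
t: 19.58
eef_pos: [0.4522, 0.0674, 0.148]
tool_rot: [0.68, 0.733, 0.0, -0.0]
force: [-0.1, 0.3, -0.5]
finger_gap: 0.0141
```

```bash
python3 - <<'E'
from h import *
p,d=snap('scene','s15');q,e=snap('top','t15')
cv2.imwrite('pics/c23.png',cv2.convertScaleAbs(cv2.resize(p[170:240,280:360],None,fx=8,fy=8,interpolation=3),alpha=1.9)[:,:,::-1])
cv2.imwrite('pics/c24.png',cv2.convertScaleAbs(cv2.resize(q[230:330,260:370],None,fx=6,fy=6,interpolation=3),alpha=1.7)[:,:,::-1])
s=robot.read_state();print(s['t'],s['eef_pos'],s['force'],s['ft_torque'],s['finger_gap'],s['tool_rot'])
E
```

```text
19.675 [0.45226285 0.0669707  0.14825598] [ 0.32480419  0.18068205 -0.14932861] [ 0.03288306 -0.0590194  -0.02434729] 0.01407857668376791 [ 6.80413239e-01  7.32828625e-01  1.58368268e-04 -7.81157671e-05]
```

View pics/c23.png

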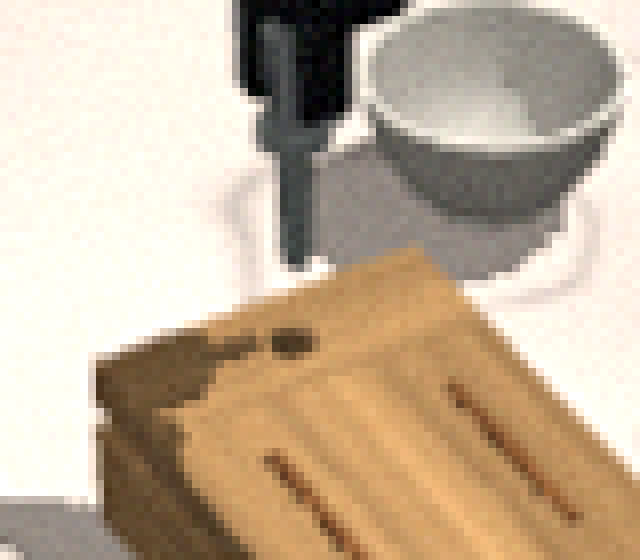

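View pics/c24.png

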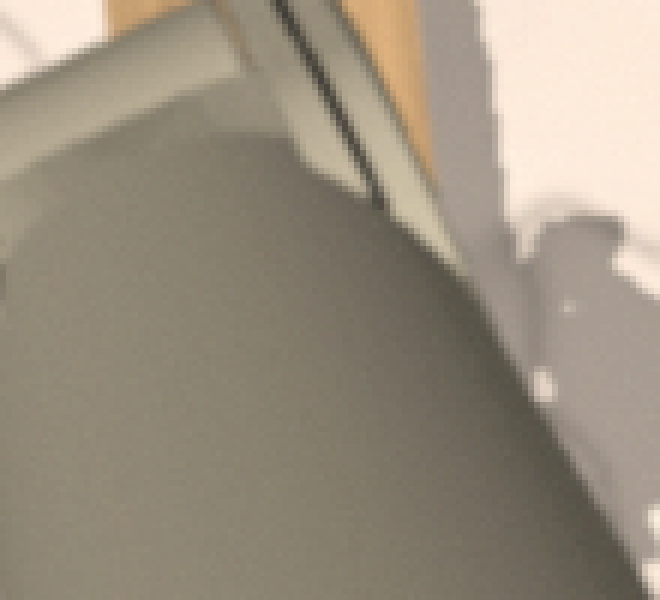

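```bash
cat >> h.py <<'E'
def proj(n,P):
    ci=robot.camera_info(n); K=np.array(ci['camera_matrix']);T=np.array(ci['T'])
    c=T[:3,:3].T@(np.asarray(P)-T[:3,3]); return np.array([K[0,2]+K[0,0]*c[0]/-c[2],K[1,2]+K[1,1]*c[1]/c[2]])
E
python3 - <<'E'
from h import *
cvt=lambda x,y:(280+(x+.5)/8-.5,170+(y+.5)/8-.5)
c=robot.read_state()['eef_pos'];tz=c[2]-.0626
for z in(0,.044,.055,.070): 
    q=proj('scene',[c[0],c[1],tz+z]);print(z,((q[0]-280+.5)*8).round(1),((q[1]-170+.5)*8).round(1))
print('tip',ray('scene',*cvt(298,264),tz),'hole',ray('scene',*cvt(292,342),.052+.0495*.141))
a=np.load('pics/s15.npz')['p'];cv2.imwrite('pics/c25.png',cv2.convertScaleAbs(cv2.resize(a[170:220,295:335],None,fx=14,fy=12,interpolation=0),alpha=2.2)[:,:,::-1])
E
```

```text
0 292.0 261.9
0.044 290.2 135.5
0.055 289.7 102.7
0.07 289.0 57.3
tip [0.45421929 0.06808848 0.08565598] hole [0.45533165 0.06529352 0.0589795 ]
```

View pics/c25.png

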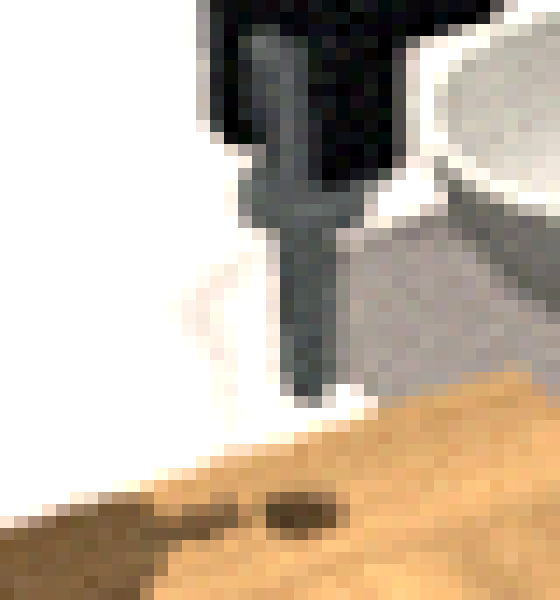

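```bash
python3 - <<'E'
from h import *
c=robot.read_state()['eef_pos'];tz=c[2]-.0626
for v in(202.2,202.5,202.8):
  for vh in (212.1,212.5):
    t=ray('scene',316.5,v,tz);h=ray('scene',316.2,vh,.0585);print(v,vh,t[:2].round(4),h[:2].round(4),'move mm',((h-t)[:2]*1000).round(1))
# top hole at t14, subpixel
print('top hole',ray('top',308.9,287.6,.0585), ray('top',308.9,287.6,.052))
E
```

```text
202.2 212.1 [0.4527 0.068 ] [0.4542 0.0662] move mm [ 1.5 -1.9]
202.2 212.5 [0.4527 0.068 ] [0.4556 0.0655] move mm [ 2.9 -2.5]
202.5 212.1 [0.4537 0.0676] [0.4542 0.0662] move mm [ 0.5 -1.4]
202.5 212.5 [0.4537 0.0676] [0.4556 0.0655] move mm [ 1.9 -2. ]
202.8 212.1 [0.4547 0.0671] [0.4542 0.0662] move mm [-0.5 -0.9]
202.8 212.5 [0.4547 0.0671] [0.4556 0.0655] move mm [ 0.8 -1.5]
top hole [0.4524886  0.06384503 0.0585    ] [0.4527789  0.06410432 0.052     ]
```

>>> carry_out --travel '[[0.08,-0.15,-0.8],[0.08,-0.15,-1.8],[0.08,-0.15,-2.3],[0.08,-0.15,-2.3],[0.08,-0.15,-2.3]]' --dr '[[0,0,0],[0,0,0],[0,0,0],[0,0,0],[0,0,0]]'

```text
t: 20.3
eef_pos: [0.453, 0.0647, 0.1253]
tool_rot: [0.681, 0.732, 0.0, 0.0]
force: [0.8, 0.1, -1.1]
finger_gap: 0.0142
```

```bash
python3 - <<'E'
from h import *
p,d=snap('scene','s16')
cv2.imwrite('pics/c26.png',cv2.convertScaleAbs(cv2.resize(p[185:225,295:335],None,fx=14,fy=14,interpolation=0),alpha=2.2)[:,:,::-1])
s=robot.read_state();print(s['t'],s['eef_pos'],s['force'],s['ft_torque'])
E
```

```text
20.35 [0.45303535 0.06475773 0.12543707] [-0.21104009  0.41788755  0.33511237] [-0.0109491   0.01767815 -0.00974061]
```

View pics/c26.png

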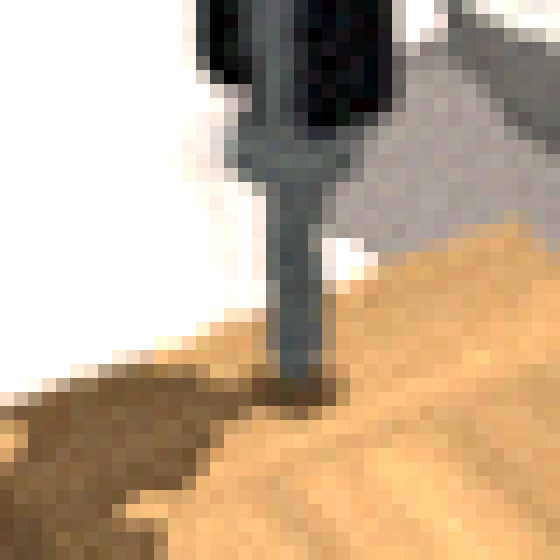

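>>> carry_out --travel '[[0,0,-0.3],[0,0,-0.6],[0,0,-0.9],[0,0,-1.0],[0,0,-1.0]]' --dr '[[0,0,0],[0,0,0],[0,0,0],[0,0,0],[0,0,0]]'

```text
t: 20.98
eef_pos: [0.4528, 0.0647, 0.1152]
tool_rot: [0.681, 0.732, -0.0, -0.0]
force: [-0.3, 0.0, -0.9]
finger_gap: 0.0141
```

```bash
python3 - <<'E'
from h import *
p,d=snap('scene','s17')
cv2.imwrite('pics/c27.png',cv2.convertScaleAbs(cv2.resize(p[185:225,295:335],None,fx=14,fy=14,interpolation=0),alpha=2.2)[:,:,::-1])
s=robot.read_state();print(s['t'],s['eef_pos'],s['force'],s['ft_torque'])
E
```

```text
21.025 [0.45290393 0.06468571 0.11528097] [ 0.71132273  0.17788767 -1.08013167] [-0.00948462 -0.02548608  0.0019019 ]
```

View pics/c27.png

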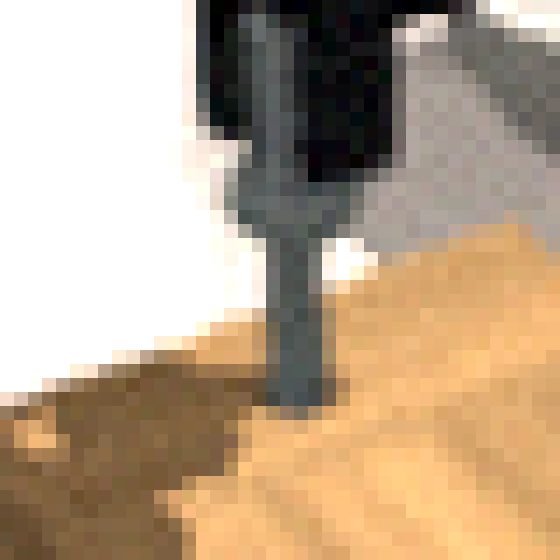

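>>> carry_out --travel '[[0,0,-0.3],[0,0,-0.6],[0,0,-0.9],[0,0,-1.2],[0,0,-1.5],[0,0,-1.5]]' --dr '[[0,0,0],[0,0,0],[0,0,0],[0,0,0],[0,0,0],[0,0,0]]'

```text
t: 21.78
eef_pos: [0.4527, 0.0646, 0.1001]
tool_rot: [0.681, 0.732, -0.0, -0.0]
force: [-0.9, 0.0, -0.6]
finger_gap: 0.0142
```

>>> carry_out --travel '[[0,0,-0.2],[0,0,-0.4],[0,0,-0.6],[0,0,-0.8],[0,0,-0.8]]' --dr '[[0,0,0],[0,0,0],[0,0,0],[0,0,0],[0,0,0]]'

```text
t: 22.4
eef_pos: [0.4528, 0.0646, 0.0922]
tool_rot: [0.681, 0.732, -0.0, -0.0]
force: [-1.3, -0.6, -0.5]
finger_gap: 0.0138
```

>>> carry_out --travel '[[0,0,-0.3],[0,0,-0.6],[0,0,-0.9],[0,0,-1.2],[0,0,-1.4],[0,0,-1.4]]' --dr '[[0,0,0],[0,0,0],[0,0,0],[0,0,0],[0,0,0],[0,0,0]]' --squeeze 100

```text
t: 23.15
eef_pos: [0.4528, 0.0646, 0.0781]
tool_rot: [0.681, 0.732, -0.0, -0.0]
force: [0.3, 0.4, -0.1]
finger_gap: 0.0129
```

>>> carry_out --travel '[[0,0,-0.2],[0,0,-0.4],[0,0,-0.6],[0,0,-0.7],[0,0,-0.8],[0,0,-0.9],[0,0,-0.9]]' --dr '[[0,0,0],[0,0,0],[0,0,0],[0,0,0],[0,0,0],[0,0,0],[0,0,0]]'

```text
t: 24.02
eef_pos: [0.4522, 0.0646, 0.0705]
tool_rot: [0.681, 0.732, -0.0, 0.0]
force: [-6.3, 0.0, 20.3]
finger_gap: 0.0129
```

```bash
python3 - <<'E'
from h import *
p,d=snap('scene','s18')
cv2.imwrite('pics/c28.png',cv2.convertScaleAbs(cv2.resize(p[170:270,280:390],None,fx=6,fy=6,interpolation=3),alpha=1.9)[:,:,::-1])
s=robot.read_state();print(s['t'],s['eef_pos'],s['force'],s['ft_torque'])
w=world('scene',d);m=(w[...,0]>.42)&(w[...,0]<.61)&(w[...,1]>0)&(w[...,1]<.14)&(w[...,2]>.045)&(w[...,2]<.065)&(p[...,0].astype(int)-p[...,2]>20)
c=w[m];A=np.c_[c[:,:2]-[.593,.075],np.ones(len(c))];print(np.linalg.lstsq(A,c[:,2],rcond=None)[0])
E
```

```text
24.075 [0.45219894 0.06458965 0.07053033] [-5.3440778   0.71843064 20.0090024 ] [ 0.07718236  1.42933912 -0.00372605]
[-0.00182812  0.00351213  0.05173231]
```

View pics/c28.png

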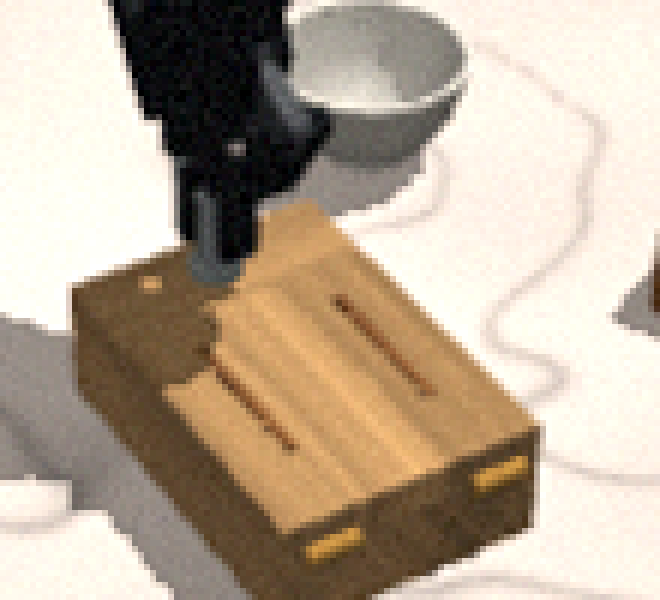

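>>> carry_out --travel '[[0,0,0],[0,0,0],[0,0,0],[0,0,0],[0,0,0],[0,0,0]]' --dr '[[0,0,0],[0,0,0],[0,0,0],[0,0,0],[0,0,0],[0,0,0]]'

```text
t: 24.82
eef_pos: [0.4522, 0.0646, 0.0705]
tool_rot: [0.681, 0.732, -0.0, 0.0]
force: [-5.3, -0.2, 20.3]
finger_gap: 0.0129
```

```bash
python3 - <<'E'
from h import *
s=robot.read_state();print(s['t'],s['eef_pos'],s['force']);print(robot.job_done())
E
```

```text
24.825 [0.45220273 0.06460352 0.07053004] [-5.33215529 -0.23212019 20.27035805]
the job is handed in; nothing more can be done
None
```

The press is loaded and I handed the job in at t ≈ 24.8 s, with the arm still gripping the pin and pressing it down. The hand-in reports no verdict.

- **Block:** I set the white block in the recess and pushed it with the closed fingertips. The push stopped with the tips at about 35.6 mm, and flush is 35.5 mm.
- **Upper half:** I swung it over from behind. It sank onto the pad and rested ajar at about 0.05 rad.
- **Pin:** It went through both holes with no resistance until the collar met the wood. The tool is at 70.5 mm, which puts the tip at about 8 mm, its home height.
- **Final checks:** The downward push was steady at about 20 N, with about 5 N sideways. The upper half measured about 0.002 rad in the depth picture, so fully shut. I touched none of the bystanders that I could see.
- **Not checked:** The arm blocked the top camera in the last stage, so the final pin and lid check rests on the scene camera and the arm's own readings. The two cameras differed by 1 to 2.5 mm. I averaged them and relied on contact forces and close scene views for the fits.

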